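# Clip the valve modules onto the instrument's rail

## Robot

A 7-joint arm with a two-finger parallel gripper is mounted at the origin on the work surface. World frame = base frame: x ahead of the robot, y to its left, z up, the work surface at z = 0. Lengths are in m, angles in rad, forces in N, time in s.
With the tool pointing down it reaches from about 0.4 to 0.85 m from the base axis. Payload 10.4 kg.
Tool frame: the origin (TCP) lies where the fingers leave the gripper's body, on its centre line; the fingertips stand 73 mm ahead of it and the grasp point (between the pads) lies 54 mm ahead of it; z points along the fingers, y is the direction in which the jaws open and shut (so a half turn about z gives the same grasp; the last joint's range is limited). The gripper opens to 85 mm and grips with 20 to 120 N. Pads are 22 mm wide; open, the fingers measure 114 mm over their backs; the gripper's body (76 mm by 85 mm) begins 54 mm behind the grasp point. The pads swing forward as they close: fully open they stand 13 mm farther back than shut.
Start: joints at [1.299, 0.332, -0.065, 1.46, 0.022, 1.35, -0.088], TCP at [0.154, -0.606, 0.304] pointing down, gripper open.
Joint ranges: [-2.6, 2.6], [-0.5, 2.12], [-1.47, 1.34], [0.16, 2.42], [-1.27, 4.41], [0.06, 2.06], [-2.6, 2.6]. Speed limits (rad/s): [2.22, 2.22, 2.79, 2.79, 3.14, 3.14, 3.14].

## Interface

Orientations are given as a unit quaternion [w, x, y, z].
In Python, from station import bot, eyes, hand_in gives the robot as it stands.
- The arm moves only by the shell command python3 -m creep 'ROWS' [OPENING] [FORCE]. ROWS is JSON, a list of rows, each a list of 4 numbers: the shift along the world's x, y, z in mm, then the turn about the world's z in rad. A call has 1 to 5 rows; each row is the pose to reach, as a shift and turn from the pose commanded when the call began; what a row does not reach only later rows make up. A row lasts 1/10 s, in which the tool goes at most 50 mm and 8.59 degrees, less where a joint would pass 70% of its speed; a pose out of reach is approached as far as the arm can. A call with a gripper value outside its range is refused whole. OPENING is the opening, from -1 (shut) to 1 (fully open), set as the call begins (- or left out, the last holds). The fingers move at their own pace and stop on an object; FORCE is the grip in N (left out, the last holds). Time passes only in rows, so rows that repeat a pose let the fingers close. It gives the time, the measured TCP pose, the force and the opening at its end, in the units of the state.
- bot.get_state(): the state, without advancing time (a new reading comes with each control period).
- eyes.snapshot(name): name is "scene" or "top" or "wrist"; returns a dict with "color" (480x640x3 uint8, red, green, blue), "range_z" (480x640 float32, m along the optical axis (not along the pixel's ray), 0 where there is no reading), "fx", "fy", "cx", "cy" (pixels), "R" (3x3) and "t" (3): a world point X has camera coordinates R X + t; the wrist camera has in their place "tool_from_camera" (4x4, takes a point from camera to tool coordinates, whose origin is the TCP and whose axes are the flange's). Camera axes: x right, y down, z forward; pixel columns grow to the right and rows downward; lengths in m; the calibration is good to about 2 mm. A picture is of the moment at which its call begins: read the wrist's pose just before it.
- hand_in(): hands the job in, once; it reports no verdict.
The state is a dict: "clock": time; "qpos": joint angles; "qd": joint speeds; "joint_torque": joint torques, N m; "tool_pos": TCP position; "tool_rot": TCP orientation; "wrist_force": force on the tool from outside, world axes, zero at the start; "wrist_torque": the same for the moment, N m; "width": finger opening in m.
Only numpy, scipy, OpenCV 4.12 (cv2) and the standard library are available. Lean on these libraries where they do the work, as an engineer would, in place of code of your own. Each camera call takes 0.05 s, during which the arm holds its last target. There are 200 camera calls.

## Task

Mount every rail module - the one standing on the bench and those waiting in the carousel - on the sloping rail between its end stops: hook the lip over the rail's upper edge, then tilt it down until the foot clip snaps under the lower edge and the module sits flat. The carousel can only be emptied at its open front, so turn it by its square knob to bring each module there, and finish with the round steel canister, which stays in its bay, squarely at the open front. Do not disturb the other things on the bench.

Things in the scene. Friction and masses are not known exactly. Their poses are not given: they have to be found in the camera images.
- rail: Aluminium strip 60 (x) by 400 (y) by 4 mm on a sloping deck: faces z 0 and -4, edges x +30 (upper) and -30 (lower), 30 mm off the deck plate (between: only a spine, x -11..11). Origin: middle of its outer face; x up the slope (30 degrees), away from the robot, y along the rail, z out of the slope. End stops at y -205, +205, up to z 10; module middles fit within y +-170. Fixed.
- hood: Carousel's fixed stand and steel wire guard; origin on the table at the carousel's axis. Its -x side is the open front, towards the robot. The guard's bars, 42 mm apart, top 148 mm high, cover x -38..168, y -170..170, with rails down both sides and behind. Only the bay at the -x side can be emptied from above.
- platter: Carousel's turning plate, 300 mm across, z up, origin on its axis at table height; turns both ways (friction 0.06 N m), stays where left. Bays at radius 100 mm in its +x, +y, -x, -y directions: saddle 42 mm radially, 50 wide, 54 high, between cheeks 64 high, 61 apart. On the axis a black square knob, 34 x 34 mm, flats across its x and y, 155 to 205 mm high: grip from above and turn.
- canister: Round steel reference canister, 48 mm diameter, 70 mm high, 0.3 kg, origin in the centre of its underside; stands on the saddle of the platter's -y bay (origin 54 mm high).
- bay_canister (a point): Top of the saddle of the canister's bay: platter x 0, y -100, z 54 mm.
- m1: White rail module, 0.2 to 0.35 kg. x towards its hook lip, y width, z up (out of the rail when mounted); origin: centre of the body's flat underside. Body x -40..38, y -28..28, z 0..30 mm; on it a grip rib x -25..25, y -17..17, z 30..70, to grasp across y. Starts on the platter's +x bay (origin 54 mm high), lip to the axis; may be absent. Mounted, its frame is the rail's, shifted along rail y.
- m2: Same as m1; starts on the platter's +y bay, lip to the axis; may be absent.
- m3: Same as m1; starts on the platter's -x bay, lip to the axis; may be absent.
- m4: Same as m1; starts on the bench in front of the rail, standing on lip and clip with its origin 20 mm up, lip roughly away from the robot; always there.
- m1_lip (a point): Inner corner of the lip pocket: x 30.5, y 0, z 0 mm in the module's frame; lies at the rail's upper edge when hooked. The lip is fixed: wall x 30.5..38.5, z -20..0, and nose x 24.5..30.5, z -15..-10 pointing to -x, 50 mm wide: a pocket 10 mm high and 6 mm deep for the rail's edge. Enters well with the foot end 0.4 rad (23 degrees) up.
- m1_clip (a point): Tip of the foot clip's nose, x -26, y 0, z -7 mm in the module's frame. Sprung steel clip 30 mm wide, bottom at z -20, release tab out to x -52 (z -6..-3). Below the nose a ramp runs to x -33, z -19. It gives way to -x by up to 8 mm (2 to 5 N) and snaps under the rail's lower edge; pushing the foot end home takes 5 to 20 N. Unsnapped, the module stays about 0.2 rad up.
- vial_rack: Bystander: blue rack of amber vials, 75 x 130 x 53 mm, origin under its centre.
- bottle_a: Bystander: bottle with blue cap, 72 mm diameter, 150 mm high, origin under its centre.
- bottle_b: Bystander: amber bottle with blue cap, 72 mm diameter, 150 mm high, origin under its centre.
- wrench: Bystander: steel wrench 150 mm long lying on the bench, origin under its middle.
- tip_box: Bystander: grey box 80 x 120 x 61 mm, origin under its centre.
- jar: Bystander: glass jar with white lid, 64 mm diameter, 80 mm high, origin under its centre.
- m2_lip (a point): m2's lip pocket corner, as m1_lip.
- m3_lip (a point): m3's lip pocket corner, as m1_lip.
- m4_lip (a point): m4's lip pocket corner, as m1_lip.
There are look-alikes about, which are no part of the job. What is shaped like the m4 but brown or red is not meant.

How it is judged:
At the end, for the whole second after the job is handed in: Every module present is on the rail between the stops, hooked, clipped, at rest: within 0.07 rad of the rail's frame, 5 mm across it and 3 mm of its face; canister upright in its bay (20 mm) at the carousel's open front (within about 25 degrees) (angle between the z axis of each of m1, m2, m3, m4 and the z axis of rail, either way round below 0.07 rad and angle between the y axis of each of m1, m2, m3, m4 and the y axis of rail, either way round below 0.07 rad and x of m1 in the frame of rail between -0.005 and 0.004 m and z of m1 in the frame of rail between -0.003 and 0.003 m and y of m1 in the frame of rail between -0.18 and 0.18 m and angle between each of m1, m2, m3, m4's own z axis and vertical below 0.8 rad and x of each of m1_lip, m2_lip, m3_lip, m4_lip in the frame of rail above 0.02 m and linear speed of each of m1, m2, m3, m4 below 0.02 m/s and x of m2 in the frame of rail between -0.005 and 0.004 m and z of m2 in the frame of rail between -0.003 and 0.003 m and y of m2 in the frame of rail between -0.18 and 0.18 m and x of m3 in the frame of rail between -0.005 and 0.004 m and z of m3 in the frame of rail between -0.003 and 0.003 m and y of m3 in the frame of rail between -0.18 and 0.18 m and x of m4 in the frame of rail between -0.005 and 0.004 m and z of m4 in the frame of rail between -0.003 and 0.003 m and y of m4 in the frame of rail between -0.18 and 0.18 m and x of canister in the frame of hood below -0.09 m and distance between canister and bay_canister below 0.02 m and angle between canister's own z axis and vertical below 0.15 rad); the robot touches nothing.
It fails at once if the canister is taken out of its bay or tipped over (distance between canister and bay_canister above 0.03 m or angle between canister's own z axis and vertical above 0.5 rad).
It fails at once if a bystander is shifted by more than 3 cm (distance of any of vial_rack, bottle_a, bottle_b, wrench, tip_box, jar from where it was at the start of the episode above 0.03 m).
Of m1, m2, m3 only 2 to 3 are there at a start; the rules pass over those that are not, and their reading is None.
At some moment in a run one of m4 may be knocked a few centimetres aside while the robot is not near it.
It also fails if it takes over 210 s, if anything falls off the work surface, if the arm or the gripper's body presses on something with over 40 N, if the wrist force passes 120 N, or if a joint passes its speed limit or range.

## Working session

There is one attempt and no reset: what is moved stays moved. The work goes in short steps, Python scripts to look and compute and a shell command to move; the robot and the scene stay as the last step left them, time stands still between calls to the robot, and variables do not carry over. Pictures are saved under pics/ and viewed, about 12 in all and at most 16, crops included, and the job is handed in when it is done.

```bash
ls; mkdir -p pics; cat > h.py <<'E'
import numpy as np, cv2
from station import bot, eyes
from scipy.spatial.transform import Rotation as Ro
def snap(n):
    s=bot.get_state(); d=eyes.snapshot(n)
    if n=="wrist":
        q=s["tool_rot"]; T=np.eye(4); T[:3,:3]=Ro.from_quat([q[1],q[2],q[3],q[0]]).as_matrix(); T[:3,3]=s["tool_pos"]
        W=T@np.array(d["tool_from_camera"])
        d["W"]=W
    else:
        W=np.eye(4); R=np.array(d["R"]); W[:3,:3]=R.T; W[:3,3]=-R.T@np.array(d["t"]); d["W"]=W
    z=d["range_z"]; v,u=np.mgrid[0:480,0:640]
    P=np.stack([(u-d["cx"])/d["fx"]*z,(v-d["cy"])/d["fy"]*z,z],-1)
    d["P"]=P@W[:3,:3].T+W[:3,3]; d["P"][z==0]=np.nan
    return d
def save(n,img): cv2.imwrite("pics/"+n,cv2.cvtColor(img,cv2.COLOR_RGB2BGR))
def ray(d,u,v,z):
    r=d["W"][:3,:3]@np.array([(u-d["cx"])/d["fx"],(v-d["cy"])/d["fy"],1]); o=d["W"][:3,3]
    return o+r*(z-o[2])/r[2]
E
python3 - <<'E'
from h import *
import pickle
D={n:snap(n) for n in("scene","top")}
pickle.dump(D,open("d0.pkl","wb"))
for n in D: save(n+"0.png",D[n]["color"]); print(n,D[n]["W"].round(3).tolist(),D[n]["fx"],D[n]["cx"],D[n]["cy"])
print(bot.get_state())
E
```

```text
pics
scene [[0.505, 0.737, -0.45, 1.177], [0.863, -0.436, 0.253, -0.342], [-0.01, -0.517, -0.856, 1.276], [0.0, 0.0, 0.0, 1.0]] 495.8418092428917 314.4689138107915 233.3885719395855
top [[0.086, -0.975, 0.203, 0.31], [-0.996, -0.084, 0.019, 0.009], [-0.001, -0.204, -0.979, 1.19], [0.0, 0.0, 0.0, 1.0]] 439.77518236089753 319.33792650807516 247.33226556450433
{'clock': 0.1, 'qpos': array([ 1.29941156,  0.33281532, -0.06468386,  1.46085696,  0.02162241,
        1.34989414, -0.08848288]), 'qd': array([-0.00013701, -0.00118978,  0.00195694, -0.00270764,  0.00081028,
       -0.00141281,  0.00356372]), 'joint_torque': array([ 1.22995240e-03, -6.26747704e+01,  4.93451895e-02, -3.92428029e+01,
        1.63923955e-02,  7.09901753e-03,  3.69206191e-05]), 'tool_pos': array([ 0.15381862, -0.60552771,  0.30319142]), 'tool_rot': array([-6.27344311e-04,  9.92271423e-01,  1.24084707e-01, -1.21006472e-04]), 'wrist_force': array([-0.46749065, -0.15373677,  0.04430565]), 'wrist_torque': array([-0.02299895,  0.02955179, -0.01494632]), 'width': 0.08543710959199922}
```

View pics/scene0.png

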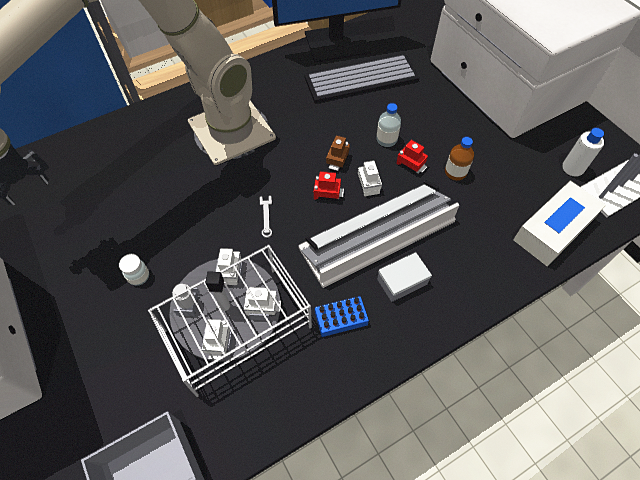

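View pics/top0.png

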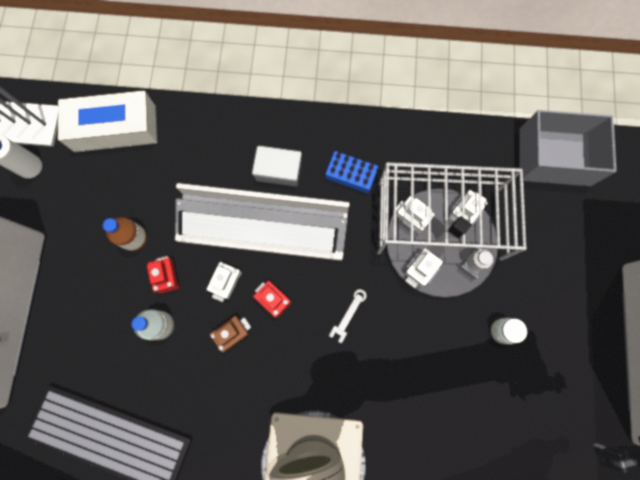

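The scene view has four white modules: one on the bench at (370,178) and three in the carousel around (227,262), (262,298) and (215,335). The canister is at (182,300). The rail is centred at (380,235), and the red and brown look-alikes are at (328,185), (412,155) and (338,150). In the top view m4 is at (223,281), the rail spans (180–335, 210–250) and the carousel knob is at (460,227).

```bash
python3 - <<'E'
from h import *
import pickle
D=pickle.load(open("d0.pkl","rb"))
t=D["top"]; P=t["P"]
for n,u,v in [("m4rib",227,272),("m4b",218,290),("rail l",190,230),("rail m",258,233),("rail r",325,238),("railtop",260,222),("raillow",256,245),("deckup",258,207),("knob",460,227),("modA",425,262),("modB",417,210),("modC",470,207),("can",484,258),("plat",442,290),("redA",272,297),("wr",348,315),("guard",452,245),("guardL",386,246),("guardR",522,247),("tip",277,160),("vial",350,170),("jar",510,330),("botb",130,235),("botA",150,325)]:
    print(n,P[v,u].round(3))
# column profile across rail
for u in (220,290):
    print([tuple((P[v,u]*1000).round(0)) for v in range(186,256,3)])
W=(t["color"].min(-1)>150)
r=np.zeros_like(W); r[190:262,170:355]=W[190:262,170:355]
pts=P[r&np.isfinite(P[...,2])]
print(len(pts))
E
```

```text
m4rib [0.455 0.256 0.09 ]
m4b [0.411 0.283 0.049]
rail l [0.562 0.376 0.056]
rail m [0.568 0.195 0.062]
rail r [0.569 0.017 0.067]
railtop [0.595 0.19  0.078]
raillow [0.544 0.203 0.019]
deckup [0.643 0.205 0.05 ]
knob [ 0.59  -0.292  0.204]
modA [ 0.516 -0.233  0.124]
modB [ 0.647 -0.207  0.126]
modC [ 0.667 -0.341  0.124]
can [ 0.539 -0.378  0.123]
plat [ 0.463 -0.301  0.033]
redA [0.401 0.136 0.092]
wr [ 0.378 -0.061  0.009]
guard [ 0.559 -0.291  0.149]
guardL [ 0.576 -0.152  0.   ]
guardR [ 0.569 -0.46   0.148]
tip [0.778 0.167 0.059]
vial [ 0.773 -0.035  0.041]
jar [ 0.372 -0.459  0.081]
botb [0.528 0.516 0.092]
botA [0.307 0.417 0.119]
[(np.float64(709.0), np.float64(328.0), np.float64(3.0)), (np.float64(675.0), np.float64(305.0), np.float64(81.0)), (np.float64(666.0), np.float64(304.0), np.float64(81.0)), (np.float64(665.0), np.float64(309.0), np.float64(58.0)), (np.float64(659.0), np.float64(310.0), np.float64(50.0)), (np.float64(652.0), np.float64(311.0), np.float64(45.0)), (np.float64(637.0), np.float64(303.0), np.float64(68.0)), (np.float64(631.0), np.float64(304.0), np.fl
[... 1633 characters left out ...]
 (np.float64(609.0), np.float64(115.0), np.float64(49.0)), (np.float64(593.0), np.float64(111.0), np.float64(77.0)), (np.float64(586.0), np.float64(111.0), np.float64(74.0)), (np.float64(578.0), np.float64(110.0), np.float64(73.0)), (np.float64(571.0), np.float64(110.0), np.float64(69.0)), (np.float64(564.0), np.float64(109.0), np.float64(64.0)), (np.float64(557.0), np.float64(109.0), np.float64(59.0)), (np.float64(551.0), np.float64(109.0), np.float64(53.0)), (np.float64(549.0), np.float64(111.0), np.float64(21.0)), (np.float64(541.0), np.float64(110.0), np.float64(20.0)), (np.float64(532.0), np.float64(109.0), np.float64(25.0)), (np.float64(528.0), np.float64(110.0), np.float64(0.0))]
8478
```

```bash
python3 - <<'E'
from h import *
import pickle
D=pickle.load(open("d0.pkl","rb"))
c=D["top"]["color"]
a=cv2.resize(c[180:350,90:370],None,fx=2.8,fy=2.8,interpolation=cv2.INTER_CUBIC)
save("crop_rail.png",a[:600,:800])
E
```

```text
(no output)
```

View pics/crop_rail.png

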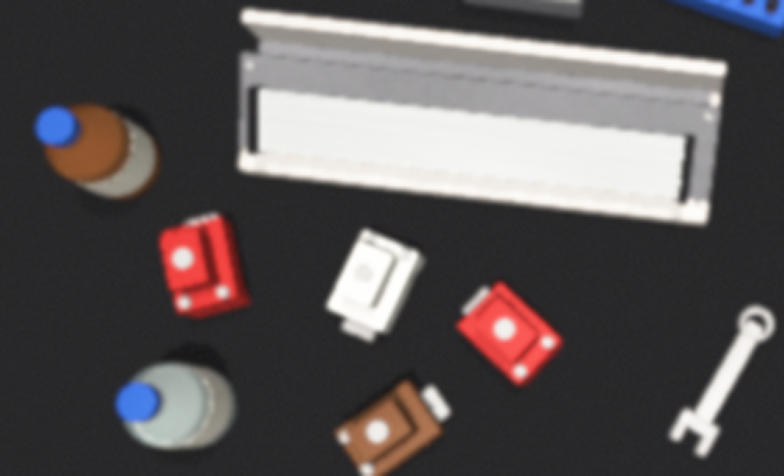

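The only white module on the bench is at crop (370,282), and its clip tab at (358,330) faces the robot. The look-alikes are red at (205,265) and (510,330), and brown at (390,430). So the white one is m4. I'll move above it and look with the wrist camera.

```bash
python3 -m creep '[[40,35,20,-0.1],[80,70,40,-0.2],[115,105,50,-0.25],[150,130,50,-0.25],[150,130,50,-0.25]]' 1 | cut -c1-400
python3 -m creep '[[30,40,0,0],[60,80,0,0],[90,120,0,0],[120,160,0,0],[150,200,0,0]]' >/dev/null
python3 -m creep '[[0,50,0,0],[0,100,0,0],[0,150,0,0],[0,200,0,0],[0,240,0,0]]' >/dev/null
python3 -m creep '[[0,50,0,0],[0,100,0,0],[0,150,0,0],[0,200,0,0],[0,240,0,0]]' | cut -c1-400
python3 -m creep '[[0,0,0,0],[0,0,0,0]]'
python3 - <<'E'
from h import *
import pickle
d=snap("wrist"); pickle.dump(d,open("w1.pkl","wb")); save("w1.png",d["color"])
print(d["W"].round(3),d["fx"],d["tool_from_camera"])
E
```

```text
clock: 0.6
tool_pos: [0.3099, -0.4711, 0.3546]
tool_rot: [-0.0, 1.0, 0.004, 0.001]
wrist_force: [0.8, -0.2, 0.2]
width: 0.0855
clock: 2.1
tool_pos: [0.4533, 0.2067, 0.354]
tool_rot: [-0.0, 1.0, 0.0, 0.0]
wrist_force: [0.3, 0.1, -0.0]
width: 0.0859
clock: 2.3
tool_pos: [0.4538, 0.2046, 0.3535]
tool_rot: [0.0, 1.0, 0.0, -0.001]
wrist_force: [0.1, -0.9, -0.4]
width: 0.0857
[[ 0.001 -0.949 -0.315  0.534]
 [-1.    -0.001  0.     0.204]
 [-0.001  0.315 -0.949  0.424]
 [ 0.     0.     0.     1.   ]] 396.16898242196555 [[ 2.55482709e-04 -9.49272709e-01 -3.14453907e-01  7.96919131e-02]
 [ 9.99999801e-01  4.23710896e-04 -4.66632879e-04  2.86837161e-04]
 [ 5.76199403e-04 -3.14453725e-01  9.49272628e-01 -7.02258493e-02]
 [ 0.00000000e+00  0.00000000e+00  0.00000000e+00  1.00000000e+00]]
```

View pics/w1.png

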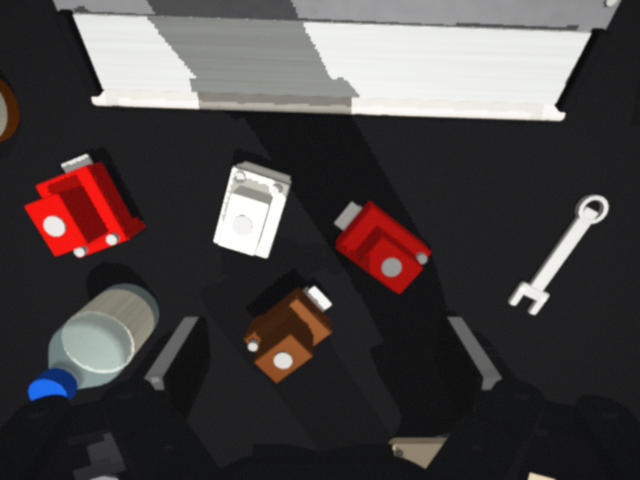

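The wrist view shows m4 at (250,210), with its rib top around (243,222) and its lip side away from the robot. The rail fills the top of the frame.

```bash
cat >> h.py <<'E'
def module(d,guess,rad=.05,zlo=.078,zhi=.105,amin=130):
    "rib-top rectangle by depth band near guess"
    P=d["P"]; m=(d["color"].min(-1)>amin)&(P[...,2]>zlo)&(P[...,2]<zhi)&(np.hypot(P[...,0]-guess[0],P[...,1]-guess[1])<rad)
    m=cv2.morphologyEx(m.astype(np.uint8),cv2.MORPH_OPEN,np.ones((3,3)))
    n,l,st,_=cv2.connectedComponentsWithStats(m); k=1+st[1:,4].argmax(); m=l==k
    z=np.median(P[m][:,2]); v,u=np.nonzero(m)
    q=np.array([ray(d,a,b,z)[:2] for a,b in zip(u,v)])
    (c,s,a)=cv2.minAreaRect((q*1000).astype(np.float32))
    return c,s,a,z,st[k]
E
python3 - <<'E'
from h import *
import pickle
d=pickle.load(open("w1.pkl","rb")); P=d["P"]
print(P[222,243],P[180,258],P[210,243])
print(module(d,(.45,.26)))
t=pickle.load(open("d0.pkl","rb"))
print(module(t["top"],(.45,.26)))
# rail
m=np.zeros((480,640),bool); m[25:88,110:560]=1
q=P[m&np.isfinite(P[...,2])]; 
A=np.c_[q[:,:2],np.ones(len(q))]; c,_,_,_=np.linalg.lstsq(A,q[:,2],rcond=None); print("plane",c,np.std(A@c-q[:,2]))
E
```

```text
[0.44103472 0.27341219 0.09198273] [0.47054632 0.26537252 0.05025847] [0.45149425 0.27294325 0.09102625]
((439.6170959472656, 273.6023864746094), (34.32374572753906, 52.44672393798828), 71.50157928466797, np.float64(0.09024233685486449), array([ 218,  191,   52,   64, 2249], dtype=int32))
((438.5911865234375, 271.7434997558594), (36.86289596557617, 49.85795211791992), 70.8364486694336, np.float64(0.09002166451575944), array([211, 267,  20,  22, 284], dtype=int32))
plane [ 0.50400814 -0.0107713  -0.21940004] 0.003901437851595315
```

```bash
python3 -m creep '[[50,-10,0,0],[100,-10,0,0],[120,-10,0,0],[120,-10,0,0],[120,-10,0,0]]'
python3 - <<'E'
from h import *
import pickle
d=snap("wrist"); pickle.dump(d,open("w2.pkl","wb")); save("w2.png",d["color"])
E
```

```text
clock: 2.85
tool_pos: [0.574, 0.193, 0.3533]
tool_rot: [0.0, 1.0, -0.001, -0.001]
wrist_force: [0.1, 0.8, 0.1]
width: 0.0857
```

View pics/w2.png

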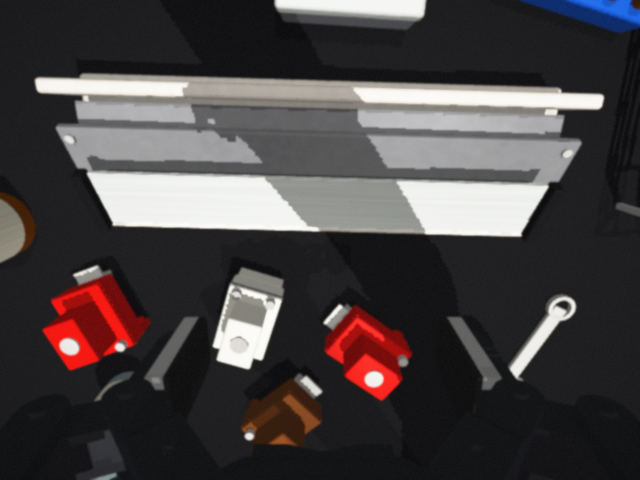

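The second wrist view shows the whole strip. Its upper edge runs from (85,171) to (550,184), and its lower edge from (112,226) to (522,236).

```bash
cat > rail.py <<'E'
from h import *
import pickle
d=pickle.load(open("w2.pkl","rb")); P=d["P"]
m=np.zeros((480,640),bool); m[190:222,125:505]=1
q=P[m&np.isfinite(P[...,2])]
A=np.c_[q[:,:2],np.ones(len(q))]; c,_,_,_=np.linalg.lstsq(A,q[:,2],rcond=None); print("plane",c,np.std(A@c-q[:,2]),np.degrees(np.arctan(np.hypot(*c[:2]))))
# yaw from edges: classify
res=P[...,2]-(P[...,:2]@c[:2]+c[2]); S=np.abs(res)<.012
S[:150]=0;S[245:]=0
S=cv2.morphologyEx(S.astype(np.uint8),cv2.MORPH_OPEN,np.ones((5,5)))
n,l,st,_=cv2.connectedComponentsWithStats(S); k=1+st[1:,4].argmax(); S=l==k; print(st[k])
def hit(u,v):
    r=d["W"][:3,:3]@np.array([(u-d["cx"])/d["fx"],(v-d["cy"])/d["fy"],1]); o=d["W"][:3,3]
    s=(c[:2]@o[:2]+c[2]-o[2])/(r[2]-c[:2]@r[:2]); return o+s*r
up=[];lo=[]
for u in range(130,500,6):
    v=np.nonzero(S[:,u])[0]; up.append(hit(u,v[0]-.5)); lo.append(hit(u,v[-1]+.5))
up=np.array(up);lo=np.array(lo)
def lf(p):
    b=np.median(p,0); k=np.polyfit(p[:,1],p[:,0],1); rs=np.polyval(k,p[:,1])-p[:,0]; g=abs(rs)<.004; k=np.polyfit(p[g,1],p[g,0],1); return k,rs.std()
ku,su=lf(up);kl,sl=lf(lo); print("upper",ku,su,"lower",kl,sl)
le=[];ri=[]
for v in range(195,222,3):
    u=np.nonzero(S[v])[0]; le.append(hit(u[0]-.5,v)); ri.append(hit(u[-1]+.5,v))
le=np.median(le,0);ri=np.median(ri,0);print("ends",le,ri,np.linalg.norm(le-ri))
for y in (le[1],(le[1]+ri[1])/2,ri[1]):
    xu,xl=np.polyval(ku,y),np.polyval(kl,y); zu=c@[xu,y,1]; zl=c@[xl,y,1]; print(round(y,4),"U",xu.round(4),zu.round(4),"L",xl.round(4),zl.round(4),"w",np.hypot(xu-xl,zu-zl).round(4))
E
python3 rail.py
```

```text
plane [ 0.57872351 -0.01703686 -0.2607018 ] 0.0006414143588817741 30.069735420485017
[   73   169   491    69 23193]
upper [0.03079308 0.59321035] 0.00043311649671155653 lower [0.03029964 0.53885234] 0.0012845574188230567
ends [0.56777275 0.406752   0.06095531] [ 0.56853441 -0.01338745  0.06852297] 0.4202082908724067
0.4068 U 0.6057 0.0829 L 0.5512 0.0513 w 0.063
0.1967 U 0.5993 0.0828 L 0.5448 0.0512 w 0.0629
-0.0134 U 0.5928 0.0826 L 0.5384 0.0511 w 0.0628
```

The rail fits well: slope 30.07°, upper edge x = 0.5932 + 0.0308·y at z ≈ 0.083, centre near (0.573, 0.197, 0.068), yaw −1.8°. m4 is at (0.440, 0.274) with yaw −18.5° and rib top at 90 mm, and the two views agree. Next is the grasp.

```bash
python3 -m creep '[[-40,24,0,-0.14],[-80,48,0,-0.28],[-120,72,0,-0.32],[-134,80,0,-0.32],[-134,80,-20,-0.32]]' >/dev/null
python3 -m creep '[[0,0,-50,0],[0,0,-100,0],[0,0,-150,0],[0,0,-190,0],[0,0,-204,0]]' 
python3 -m creep '[[0,0,0,0],[0,0,0,0],[0,0,0,0],[0,0,0,0],[0,0,0,0]]' -1 60
python3 -m creep '[[0,0,0,0],[0,0,0,0],[0,0,20,0],[0,0,50,0],[0,0,50,0]]'
```

```text
clock: 3.9
tool_pos: [0.4376, 0.2728, 0.1271]
tool_rot: [0.002, 0.987, -0.16, -0.002]
wrist_force: [0.0, -0.3, -0.5]
width: 0.0852
clock: 4.4
tool_pos: [0.4409, 0.2747, 0.1321]
tool_rot: [-0.001, 0.987, -0.16, 0.001]
wrist_force: [-2.2, -1.5, 8.8]
width: 0.0332
clock: 4.9
tool_pos: [0.4417, 0.2753, 0.1843]
tool_rot: [-0.002, 0.987, -0.16, 0.003]
wrist_force: [1.0, 0.2, -2.8]
width: 0.0333
```

```bash
python3 -m creep '[[0,0,50,0],[30,15,60,0.1],[70,35,60,0.2],[110,55,60,0.29],[151,73,60,0.29]]' >/dev/null
python3 -m creep '[[0,0,0,0],[0,0,0,0],[0,0,-20,0],[0,0,-28,0],[0,0,-28,0]]'
python3 - <<'E'
from h import *
d=snap("scene"); c=d["color"]; save("s1.png",cv2.resize(c[120:300,270:500],None,fx=3.3,fy=3.3,interpolation=cv2.INTER_CUBIC)[:600,:800])
E
```

```text
clock: 5.9
tool_pos: [0.5897, 0.3465, 0.2109]
tool_rot: [0.001, 1.0, -0.016, -0.001]
wrist_force: [-0.1, -0.4, -3.1]
width: 0.0332
```

View pics/s1.png

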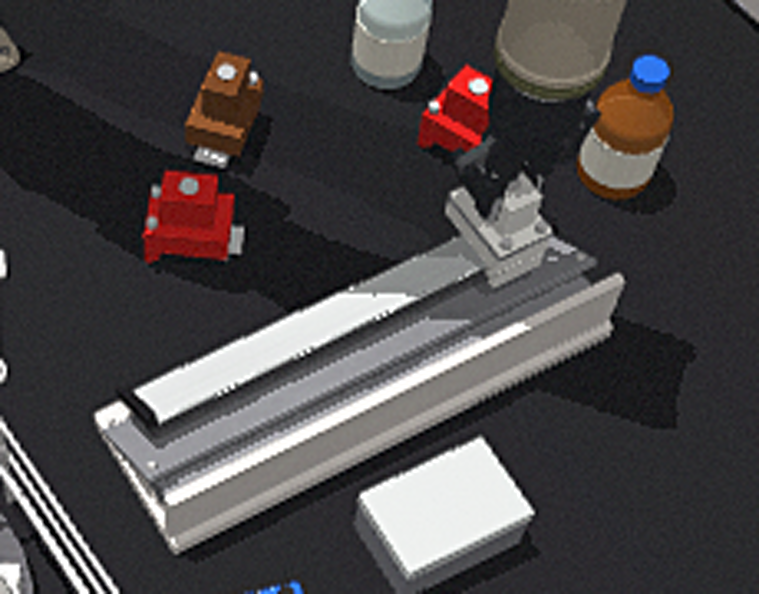

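The crop shows m4 held level over the far-left end of the rail, lip just beyond the upper edge and well inside the stop. I'll lower it until it touches.

```bash
python3 -m creep '[[0,0,-5,0],[0,0,-10,0],[0,0,-12,0],[0,0,-12,0]]'
python3 -m creep '[[0,0,-1,0],[0,0,-2,0],[0,0,-2,0]]'
python3 -m creep '[[0,0,-1,0],[0,0,-2,0],[0,0,-2,0]]'
```

```text
clock: 6.35
tool_pos: [0.5908, 0.3471, 0.1995]
tool_rot: [0.0, 1.0, -0.016, -0.0]
wrist_force: [-0.1, 0.4, -2.1]
width: 0.0335
clock: 6.65
tool_pos: [0.5909, 0.3472, 0.1978]
tool_rot: [0.0, 1.0, -0.016, -0.0]
wrist_force: [0.1, -0.3, -3.8]
width: 0.033
clock: 6.95
tool_pos: [0.5909, 0.3472, 0.1957]
tool_rot: [0.0, 1.0, -0.016, -0.0]
wrist_force: [-0.1, 0.3, -3.4]
width: 0.0329
```

```bash
python3 -m creep '[[0,0,-1,0],[0,0,-2,0],[0,0,-2,0]]'
python3 -m creep '[[0,0,-1,0],[0,0,-1,0],[0,0,-1,0]]'
python3 -m creep '[[0,0,-1,0],[0,0,-1,0],[0,0,-1,0]]'
```

```text
clock: 7.25
tool_pos: [0.5908, 0.3472, 0.1937]
tool_rot: [0.0, 1.0, -0.016, -0.0]
wrist_force: [-0.3, 0.5, -3.4]
width: 0.0329
clock: 7.55
tool_pos: [0.591, 0.3473, 0.1932]
tool_rot: [-0.0, 1.0, -0.016, 0.0]
wrist_force: [-0.3, -0.2, -1.2]
width: 0.0329
clock: 7.85
tool_pos: [0.591, 0.3473, 0.193]
tool_rot: [-0.0, 1.0, -0.016, 0.0]
wrist_force: [-3.4, -2.6, 4.7]
width: 0.0335
```

Contact came at TCP z ≈ 0.193, as predicted. I'll lift 2 mm and slide the lip onto the edge.

```bash
python3 -m creep '[[0,0,2,0],[-4,0,2,0],[-8,0,2,0],[-11,0,2,0],[-11,0,2,0]]'
python3 -m creep '[[-1,0,0,0],[-2,0,0,0],[-2,0,0,0]]'
python3 -m creep '[[-1,0,0,0],[-2,0,0,0],[-2,0,0,0]]'
python3 -m creep '[[-1,0,0,0],[-2,0,0,0],[-2,0,0,0]]'
```

```text
clock: 8.35
tool_pos: [0.5793, 0.3474, 0.1938]
tool_rot: [0.0, 1.0, -0.015, -0.0]
wrist_force: [0.9, -1.0, -3.0]
width: 0.0333
clock: 8.65
tool_pos: [0.5779, 0.3472, 0.1939]
tool_rot: [0.0, 1.0, -0.016, -0.0]
wrist_force: [-0.1, 0.1, -2.1]
width: 0.0331
clock: 8.95
tool_pos: [0.5758, 0.3473, 0.194]
tool_rot: [0.0, 1.0, -0.016, 0.0]
wrist_force: [-0.4, -0.7, -2.9]
width: 0.0333
clock: 9.25
tool_pos: [0.575, 0.347, 0.1942]
tool_rot: [-0.0, 1.0, -0.016, 0.001]
wrist_force: [5.4, 1.0, -5.3]
width: 0.033
```

The wall is seated, at x force 5 N and within 0.5 mm of the prediction. I'll release, close the fingers, and press down on the foot end of the rib.

```bash
python3 -m creep '[[0,0,0,0],[0,0,0,0],[0,0,0,0],[0,0,0,0],[0,0,0,0]]' 0.6
python3 -m creep '[[0,0,30,0],[0,0,60,0],[-30,0,60,0],[-55,0,60,0],[-55,0,60,0]]' 
python3 -m creep '[[0,0,0,0],[0,0,0,0],[0,0,0,0],[0,0,0,0]]' -1
python3 - <<'E'
from h import *
d=snap("scene"); c=d["color"]; save("s2.png",cv2.resize(c[120:300,270:500],None,fx=3.3,fy=3.3,interpolation=cv2.INTER_CUBIC)[:600,:800])
d=snap("top");P=d["P"]
for y in (.347,):
    m=(abs(P[...,1]-y)<.012)&(P[...,2]>.09)&(P[...,2]<.16)&(P[...,0]>.5)
    print(np.round(P[m]*1000)[::6].tolist())
E
```

```text
clock: 9.75
tool_pos: [0.5738, 0.3473, 0.194]
tool_rot: [0.0, 1.0, -0.016, -0.0]
wrist_force: [0.9, -0.0, -0.5]
width: 0.0681
clock: 10.25
tool_pos: [0.516, 0.3485, 0.2546]
tool_rot: [-0.0, 1.0, -0.014, -0.0]
wrist_force: [0.2, 0.6, -0.9]
width: 0.0682
clock: 10.65
tool_pos: [0.5194, 0.347, 0.2536]
tool_rot: [0.0, 1.0, -0.016, -0.0]
wrist_force: [-0.2, 0.3, 0.0]
width: 0.0101
[[605.0, 359.0, 94.0], [602.0, 349.0, 97.0], [596.0, 356.0, 109.0], [599.0, 342.0, 103.0], [593.0, 352.0, 111.0], [595.0, 338.0, 107.0], [590.0, 346.0, 114.0], [589.0, 358.0, 106.0], [589.0, 341.0, 111.0], [586.0, 349.0, 108.0], [584.0, 358.0, 102.0], [585.0, 342.0, 106.0], [582.0, 350.0, 103.0], [576.0, 359.0, 114.0], [576.0, 343.0, 116.0], [570.0, 355.0, 125.0], [572.0, 341.0, 123.0], [568.0, 349.0, 127.0], [561.0, 352.0, 140.0], [564.0, 339.0, 133.0], [531.0, 341.0, 120.0], [529.0, 346.0, 118.0], [525.0, 350.0, 120.0], [527.0, 336.0, 118.0], [524.0, 338.0, 118.0], [522.0, 340.0, 116.0], [520.0, 340.0, 115.0]]
```

View pics/s2.png

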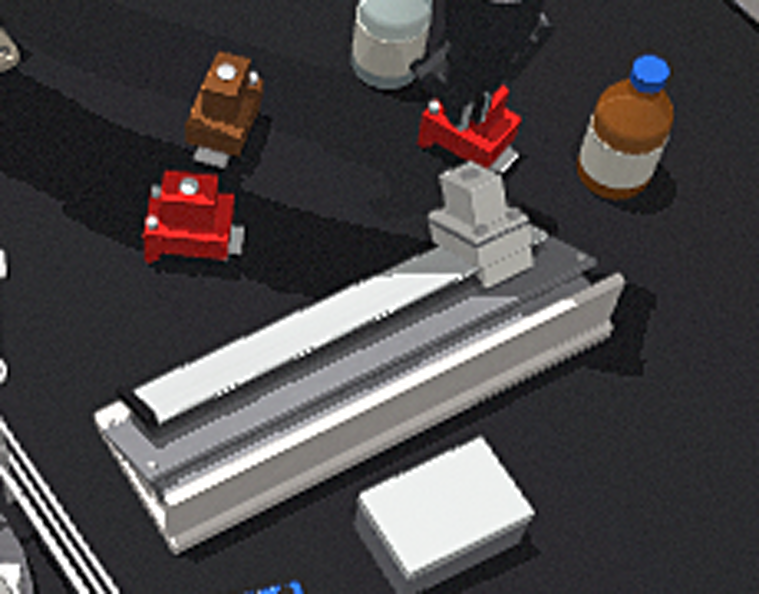

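The crop shows m4 hooked at (480,220), apparently already close to flat. Pressing will confirm it.

```bash
python3 -m creep '[[0,0,-30,0],[0,0,-40,0],[0,0,-44,0],[0,0,-44,0]]'
python3 -m creep '[[0,0,-3,0],[0,0,-5,0],[0,0,-7,0],[0,0,-7,0]]'
python3 -m creep '[[0,0,-2,0],[0,0,-4,0],[0,0,-6,0],[0,0,-6,0]]'
```

```text
clock: 11.15
tool_pos: [0.5189, 0.3472, 0.2098]
tool_rot: [0.0, 1.0, -0.016, -0.0]
wrist_force: [-0.9, -0.6, 0.1]
width: -0.0004
clock: 11.55
tool_pos: [0.5189, 0.3472, 0.2029]
tool_rot: [0.0, 1.0, -0.016, -0.0]
wrist_force: [0.5, 0.3, 0.4]
width: -0.0001
clock: 11.95
tool_pos: [0.5188, 0.3471, 0.1965]
tool_rot: [0.0, 1.0, -0.016, -0.0]
wrist_force: [0.3, 0.6, 0.9]
width: -0.0002
```

```bash
python3 -m creep '[[0,0,-2,0],[0,0,-2,0]]'
python3 -m creep '[[0,0,-2,0],[0,0,-2,0]]'
python3 -m creep '[[0,0,-2,0],[0,0,-2,0]]'
python3 -m creep '[[0,0,-2,0],[0,0,-2,0]]'
```

```text
clock: 12.15
tool_pos: [0.5188, 0.3472, 0.1947]
tool_rot: [0.0, 1.0, -0.016, -0.0]
wrist_force: [0.3, 0.1, -0.1]
width: 0.0
clock: 12.35
tool_pos: [0.5188, 0.3472, 0.1927]
tool_rot: [0.0, 1.0, -0.016, -0.0]
wrist_force: [-0.6, 0.1, 0.8]
width: -0.0
clock: 12.55
tool_pos: [0.519, 0.3474, 0.1913]
tool_rot: [-0.0, 1.0, -0.016, 0.0]
wrist_force: [-0.7, -0.2, 2.0]
width: -0.0
clock: 12.75
tool_pos: [0.519, 0.3476, 0.1908]
tool_rot: [-0.0, 1.0, -0.016, 0.001]
wrist_force: [-6.7, -4.8, 15.2]
width: 0.0002
```

```bash
python3 -m creep '[[0,0,-1,0],[0,0,-2,0],[0,0,-2,0]]'
python3 -m creep '[[0,0,30,0],[0,0,60,0],[-40,0,80,0],[-90,0,100,0],[-110,0,100,0]]' 
python3 -m creep '[[0,-50,0,0],[0,-80,0,0]]' 
cat > chk.py <<'E'
from h import *
import sys
n=float(sys.argv[1])
for v in ("top","scene"):
    d=snap(v);P=d["P"]
    # module frame y=world n: body side/rib top points
    m=(abs(P[...,1]-n)<.015)&(P[...,2]>.075)&(P[...,2]<.17)&(P[...,0]>.5)&(P[...,0]<.63)
    q=P[m]; ux=np.array([np.cos(np.pi/6),0,.5]); uz=np.array([-.5,0,np.cos(np.pi/6)])
    o=np.array([.5932+.0308*n-.026,n,.068])
    a=(q-o)@ux*1000; b=(q-o)@uz*1000
    r=(b>60)&(abs(a)<22); r2=(b>20)&(b<42)&(a>27)&(a<36)
    print(v,"rib top n",r.sum(),"fit z,slope(rad)",np.polyfit(a[r],b[r],1)[::-1].round(3) if r.sum()>5 else None,"xrange",a[b>60].min().round(1),a[b>60].max().round(1),"lip-end body z",np.median(b[r2]).round(1))
E
python3 chk.py .347
```

```text
clock: 13.05
tool_pos: [0.5191, 0.3478, 0.1906]
tool_rot: [-0.001, 1.0, -0.016, 0.001]
wrist_force: [-12.1, -7.5, 28.1]
width: -0.0001
clock: 13.55
tool_pos: [0.4063, 0.3486, 0.2895]
tool_rot: [-0.001, 1.0, -0.014, 0.001]
wrist_force: [0.3, 0.9, 0.2]
width: -0.0002
clock: 13.75
tool_pos: [0.4083, 0.2653, 0.287]
tool_rot: [0.0, 1.0, -0.015, 0.0]
wrist_force: [0.8, -1.0, 0.2]
width: 0.0
top rib top n 210 fit z,slope(rad) [ 6.9245e+01 -5.0000e-03] xrange -30.1 22.2 lip-end body z 29.5
scene rib top n 84 fit z,slope(rad) [69.354 -0.079] xrange -28.8 24.7 lip-end body z 29.1
```

The top view gives a rib-top height of 69 mm and a slope error of −0.005 rad, so m4 is clipped flat. Now the carousel.

```bash
python3 -m creep '[[20,-40,20,0],[40,-85,40,0],[60,-125,60,0],[80,-165,80,0],[100,-205,100,0]]' 0.6 >/dev/null
python3 -m creep '[[0,-50,13,0],[0,-100,13,0],[0,-150,13,0],[0,-200,13,0],[0,-250,13,0]]' >/dev/null
python3 -m creep '[[20,-50,0,0],[40,-100,0,0],[40,-102,0,0],[40,-102,0,0],[40,-102,0,0]]' 
python3 - <<'E'
from h import *
import pickle
d=snap("wrist"); pickle.dump(d,open("w3.pkl","wb")); save("w3.png",d["color"])
P=d["P"]
k=(d["color"].max(-1)<70)&(P[...,2]>.19)&(P[...,2]<.22)&(np.hypot(P[...,0]-.59,P[...,1]+.29)<.04)
k=cv2.morphologyEx(k.astype(np.uint8),cv2.MORPH_OPEN,np.ones((3,3)))
v,u=np.nonzero(k); z=np.median(P[k>0][:,2]); q=np.array([ray(d,a,b,z)[:2]*1000 for a,b in zip(u,v)],np.float32)
print("knob",len(u),z,cv2.minAreaRect(q))
for g in((.516,-.233),(.647,-.207),(.667,-.341),(.539,-.378)):
    try: print(g,module(d,g,.045,.112,.14))
    except Exception as e: print(g,e)
E
```

```text
clock: 15.35
tool_pos: [0.5493, -0.2867, 0.3997]
tool_rot: [-0.0, 1.0, -0.015, -0.0]
wrist_force: [-0.0, 1.8, 0.7]
width: 0.0685
knob 2544 0.2050689327111118 ((595.376220703125, -296.5603942871094), (33.84586715698242, 33.875953674316406), 56.220211029052734)
(0.516, -0.233) ((513.522216796875, -242.1201934814453), (34.02067947387695, 52.47673797607422), 56.3725471496582, np.float64(0.12418616823618142), array([ 247,  213,   57,   61, 1948], dtype=int32))
(0.647, -0.207) ((650.4067993164062, -213.98907470703125), (49.35029602050781, 33.91265869140625), 56.21225357055664, np.float64(0.12442614275094299), array([ 196,   50,   52,   70, 2113], dtype=int32))
(0.667, -0.341) ((677.0366821289062, -351.42523193359375), (33.88554382324219, 51.0649299621582), 56.39883804321289, np.float64(0.1242843545463036), array([ 366,    1,   44,   83, 2092], dtype=int32))
(0.539, -0.378) ((539.3072509765625, -379.1365966796875), (31.133264541625977, 31.374176025390625), 88.31790924072266, np.float64(0.12403154988616194), array([ 408,  195,   36,   35, 1015], dtype=int32))
```

View pics/w3.png

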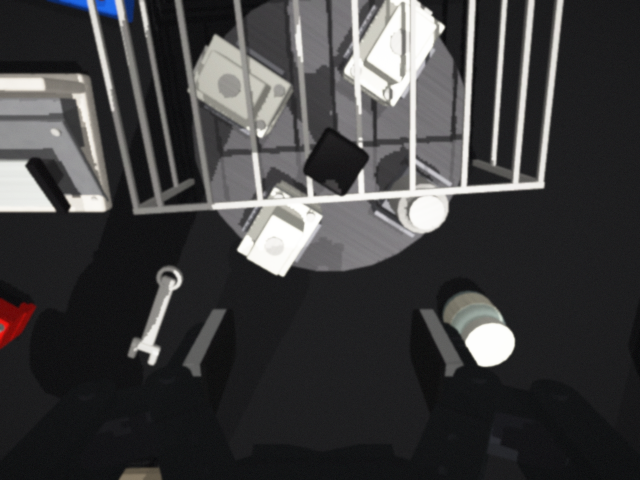

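The wrist view shows the knob at (336,160), m3 at (282,232), m2 at (240,85), m1 at (398,50) and the canister at (425,208), all at their expected heights. The platter is turned −33.8°, so +0.59 rad brings m3 to the front.

```bash
python3 -m creep '[[25,-4,-20,-0.14],[46,-7,-50,-0.28],[46,-7,-90,-0.42],[46,-7,-100,-0.56],[46,-7,-110,-0.56]]' >/dev/null
python3 -m creep '[[0,0,-30,0],[0,0,-50,0],[0,0,-50,0],[0,0,-50,0],[0,0,-50,0]]' 
python3 -m creep '[[0,0,0,0],[0,0,0,0],[0,0,0,0],[0,0,0,0],[0,0,0,0]]' -1 60
python3 -m creep '[[0,0,0,0.13],[0,0,0,0.26],[0,0,0,0.39],[0,0,0,0.52],[0,0,0,0.59]]'
python3 -m creep '[[0,0,0,0],[0,0,0,0]]'
python3 -m creep '[[0,0,0,0],[0,0,0,0],[0,0,0,0],[0,0,20,0],[0,0,50,0]]' 0.6
python3 -m creep '[[-50,0,10,0],[-98,0,10,0],[-98,0,10,0],[-98,0,10,0],[-98,0,10,0]]'
python3 - <<'E'
from h import *
d=snap("wrist");save("w4.png",d["color"])
for dd in(d,snap("top")):
    try: print(module(dd,(.497,-.297),.045,.112,.14))
    except Exception as e: print(e)
E
```

```text
clock: 16.4
tool_pos: [0.5956, -0.2951, 0.2421]
tool_rot: [0.0, 0.957, -0.29, 0.002]
wrist_force: [-0.6, 0.0, 0.3]
width: 0.0683
clock: 16.9
tool_pos: [0.5947, -0.2958, 0.241]
tool_rot: [0.0, 0.957, -0.292, 0.0]
wrist_force: [-3.5, -1.3, 5.1]
width: 0.0334
clock: 17.4
tool_pos: [0.5946, -0.2965, 0.241]
tool_rot: [0.001, 1.0, 0.001, 0.0]
wrist_force: [-1.9, -3.7, 4.0]
width: 0.0335
clock: 17.6
tool_pos: [0.5946, -0.2965, 0.2409]
tool_rot: [0.001, 1.0, -0.002, 0.0]
wrist_force: [-3.1, -3.2, 5.5]
width: 0.0334
clock: 18.1
tool_pos: [0.5944, -0.2942, 0.2884]
tool_rot: [-0.001, 1.0, -0.0, -0.002]
wrist_force: [0.4, -0.2, 0.6]
width: 0.0682
clock: 18.6
tool_pos: [0.498, -0.2945, 0.3001]
tool_rot: [0.0, 1.0, -0.0, 0.001]
wrist_force: [0.6, 0.2, -0.1]
width: 0.0684
((496.5201416015625, -295.87091064453125), (33.27415466308594, 51.39731979370117), 89.15192413330078, np.float64(0.12421253529923923), array([ 299,  203,   52,   75, 3817], dtype=int32))
((492.3839416503906, -294.93951416015625), (45.56208038330078, 34.283111572265625), 1.6419215202331543, np.float64(0.12400615391741665), array([443, 265,  15,  19, 261], dtype=int32))
```

m3 is at the front at (0.4965, −0.296), square to the tool. Grasp and carry it to the slot at y = 0.247.

```bash
python3 -m creep '[[0,0,-50,0],[0,1,-100,0],[0,1,-130,0],[0,1,-136,0],[0,1,-136,0]]' 1
python3 -m creep '[[0,0,0,0],[0,0,0,0],[0,0,0,0],[0,0,0,0],[0,0,0,0]]' -1 60
python3 -m creep '[[0,0,0,0],[0,0,20,0],[0,0,60,0],[0,0,110,0],[0,0,110,0]]'
python3 -m creep '[[0,50,0,0],[0,100,0,0],[0,150,0,0],[0,200,0,0],[0,245,0,0]]' >/dev/null
python3 -m creep '[[20,45,0,-0.01],[40,90,0,-0.02],[60,135,0,-0.03],[80,180,0,-0.03],[91,225,0,-0.03]]' >/dev/null
python3 -m creep '[[0,45,0,0],[0,73,-20,0],[0,73,-50,0],[0,73,-62,0],[0,73,-62,0]]'
python3 -m creep '[[0,0,-6,0],[0,0,-12,0],[0,0,-16,0],[0,0,-16,0]]'
python3 -m creep '[[0,0,-1,0],[0,0,-2,0],[0,0,-2,0]]'
python3 -m creep '[[0,0,-1,0],[0,0,-1,0],[0,0,-1,0]]'
```

```text
clock: 19.2
tool_pos: [0.4973, -0.2939, 0.1635]
tool_rot: [-0.0, 1.0, -0.0, -0.001]
wrist_force: [1.1, -0.9, -0.3]
width: 0.0856
clock: 19.7
tool_pos: [0.4974, -0.2944, 0.1651]
tool_rot: [0.0, 1.0, -0.001, 0.001]
wrist_force: [-1.2, -0.8, 6.8]
width: 0.0326
clock: 20.2
tool_pos: [0.4988, -0.2954, 0.2808]
tool_rot: [0.002, 1.0, -0.001, 0.005]
wrist_force: [0.6, -1.0, -3.2]
width: 0.0331
clock: 21.7
tool_pos: [0.587, 0.2474, 0.2092]
tool_rot: [0.001, 1.0, -0.016, -0.002]
wrist_force: [0.2, -0.4, -2.3]
width: 0.0333
clock: 22.1
tool_pos: [0.5878, 0.2486, 0.1957]
tool_rot: [0.0, 1.0, -0.016, -0.0]
wrist_force: [-0.6, 0.2, -3.1]
width: 0.0331
clock: 22.4
tool_pos: [0.5879, 0.249, 0.194]
tool_rot: [0.0, 1.0, -0.016, 0.0]
wrist_force: [-0.8, -0.2, -3.3]
width: 0.0331
clock: 22.7
tool_pos: [0.5879, 0.2489, 0.1929]
tool_rot: [0.0, 1.0, -0.016, 0.0]
wrist_force: [1.0, -0.4, -3.0]
width: 0.0335
```

```bash
python3 -m creep '[[0,0,-1,0],[0,0,-1,0],[0,0,-1,0]]'
python3 -m creep '[[0,0,-1,0],[0,0,-1,0],[0,0,-1,0]]'
python3 -m creep '[[0,0,-1,0],[0,0,-1,0],[0,0,-1,0]]'
```

```text
clock: 23.0
tool_pos: [0.588, 0.249, 0.1921]
tool_rot: [-0.0, 1.0, -0.016, 0.0]
wrist_force: [-1.2, -0.9, -2.1]
width: 0.0335
clock: 23.3
tool_pos: [0.588, 0.249, 0.192]
tool_rot: [-0.0, 1.0, -0.016, 0.0]
wrist_force: [-4.2, -1.6, 7.1]
width: 0.033
clock: 23.6
tool_pos: [0.588, 0.249, 0.1919]
tool_rot: [-0.0, 1.0, -0.016, 0.001]
wrist_force: [-6.2, -2.6, 12.8]
width: 0.033
```

```bash
python3 -m creep '[[0,0,3,0],[-4,0,3,0],[-8,0,3,0],[-12,0,3,0],[-12,0,3,0]]'
python3 -m creep '[[-1,0,0,0],[-2,0,0,0],[-2,0,0,0]]'
python3 -m creep '[[-1,0,0,0],[-2,0,0,0],[-2,0,0,0]]'
python3 -m creep '[[-1,0,0,0],[-1,0,0,0],[-1,0,0,0]]'
```

```text
clock: 24.1
tool_pos: [0.5751, 0.2491, 0.1926]
tool_rot: [0.0, 1.0, -0.015, -0.0]
wrist_force: [-0.5, 0.2, -4.5]
width: 0.033
clock: 24.4
tool_pos: [0.5738, 0.249, 0.1929]
tool_rot: [0.0, 1.0, -0.016, -0.0]
wrist_force: [0.6, 0.7, -4.0]
width: 0.0331
clock: 24.7
tool_pos: [0.5721, 0.2489, 0.193]
tool_rot: [0.0, 1.0, -0.016, 0.0]
wrist_force: [2.1, -0.0, -4.9]
width: 0.0334
clock: 25.0
tool_pos: [0.5717, 0.2488, 0.1931]
tool_rot: [-0.0, 1.0, -0.016, 0.001]
wrist_force: [5.6, 0.7, -6.5]
width: 0.0332
```

Seated at x ≈ 0.572, as predicted. Release and press as before.

```bash
python3 -m creep '[[0,0,0,0],[0,0,0,0],[0,0,0,0],[0,0,0,0],[0,0,0,0]]' 0.6
python3 -m creep '[[0,0,30,0],[0,0,60,0],[-30,0,60,0],[-55,0,60,0],[-55,0,60,0]]' >/dev/null
python3 -m creep '[[0,0,0,0],[0,0,0,0],[0,0,0,0],[0,0,0,0]]' -1 >/dev/null
python3 -m creep '[[0,0,-30,0],[0,0,-40,0],[0,0,-44,0],[0,0,-44,0]]'
python3 -m creep '[[0,0,-3,0],[0,0,-6,0],[0,0,-9,0],[0,0,-12,0],[0,0,-12,0]]'
python3 -m creep '[[0,0,-2,0],[0,0,-4,0],[0,0,-6,0],[0,0,-6,0]]'
python3 -m creep '[[0,0,-2,0],[0,0,-3,0],[0,0,-3,0]]'
```

```text
clock: 25.5
tool_pos: [0.5708, 0.249, 0.193]
tool_rot: [0.0, 1.0, -0.016, -0.0]
wrist_force: [-0.2, 0.4, 0.2]
width: 0.0679
clock: 26.8
tool_pos: [0.5159, 0.2489, 0.2087]
tool_rot: [0.0, 1.0, -0.016, -0.0]
wrist_force: [-0.2, 0.0, -0.5]
width: 0.0002
clock: 27.3
tool_pos: [0.5157, 0.2488, 0.1965]
tool_rot: [0.0, 1.0, -0.016, -0.0]
wrist_force: [-0.4, 0.3, -0.4]
width: 0.0003
clock: 27.7
tool_pos: [0.5159, 0.2491, 0.1913]
tool_rot: [-0.0, 1.0, -0.016, 0.0]
wrist_force: [-1.9, 0.0, 4.4]
width: -0.0001
clock: 28.0
tool_pos: [0.5162, 0.2493, 0.1908]
tool_rot: [-0.0, 1.0, -0.016, 0.001]
wrist_force: [-11.3, -5.2, 25.0]
width: 0.0001
```

```bash
python3 -m creep '[[0,0,50,0],[-10,-20,100,0],[-10,-70,110,0.03],[-10,-120,110,0.03],[-10,-170,110,0.03]]' 0.6 >/dev/null
python3 -m creep '[[0,-50,0,0],[0,-100,0,0],[0,-150,0,0],[0,-200,0,0],[0,-235,0,0]]' >/dev/null
python3 -m creep '[[30,-45,0,0],[60,-90,0,0],[89,-139,0,0],[89,-139,0,0],[89,-139,0,0]]' 
python3 -m creep '[[0,0,-30,0],[0,0,-58,0],[0,0,-58,0],[0,0,-58,0],[0,0,-58,0]]' 
python3 -m creep '[[0,0,0,0],[0,0,0,0],[0,0,0,0],[0,0,0,0],[0,0,0,0]]' -1 60
python3 -m creep '[[0,0,0,0.13],[0,0,0,0.26],[0,0,0,0.39],[0,0,0,0.52],[0,0,0,0.55]]'
python3 -m creep '[[0,0,0,0.13],[0,0,0,0.26],[0,0,0,0.39],[0,0,0,0.52],[0,0,0,0.55]]'
python3 -m creep '[[0,0,0,0.13],[0,0,0,0.26],[0,0,0,0.39],[0,0,0,0.48],[0,0,0,0.48]]'
```

```text
clock: 29.5
tool_pos: [0.5949, -0.2941, 0.2966]
tool_rot: [0.001, 1.0, -0.002, -0.001]
wrist_force: [-0.3, 0.9, 0.0]
width: 0.0679
clock: 30.0
tool_pos: [0.5954, -0.2914, 0.242]
tool_rot: [0.0, 1.0, -0.0, 0.001]
wrist_force: [-0.2, 0.4, 0.6]
width: 0.0682
clock: 30.5
tool_pos: [0.5951, -0.2962, 0.2425]
tool_rot: [0.004, 1.0, -0.003, 0.003]
wrist_force: [3.9, -15.0, 3.0]
width: 0.0333
clock: 31.0
tool_pos: [0.5952, -0.2964, 0.2425]
tool_rot: [0.004, 0.963, 0.271, 0.002]
wrist_force: [6.0, -15.3, 3.3]
width: 0.0331
clock: 31.5
tool_pos: [0.5954, -0.2965, 0.2425]
tool_rot: [0.005, 0.853, 0.522, 0.001]
wrist_force: [7.7, -16.4, 2.2]
width: 0.0327
clock: 32.0
tool_pos: [0.5956, -0.2965, 0.2424]
tool_rot: [0.005, 0.705, 0.71, -0.0]
wrist_force: [7.7, -16.5, 2.0]
width: 0.0333
```

```bash
python3 -m creep '[[0,0,0,0],[0,0,0,0],[0,0,0,0],[0,-4,30,0],[0,-4,58,0]]' 0.6 >/dev/null
python3 -m creep '[[-30,0,0,-0.14],[-60,0,0,-0.28],[-98,0,0,-0.42],[-98,0,0,-0.56],[-98,0,0,-0.7]]' >/dev/null
python3 -m creep '[[0,0,0,-0.14],[0,0,0,-0.28],[0,0,0,-0.42],[0,0,0,-0.56],[0,0,0,-0.7]]' >/dev/null
python3 -m creep '[[0,0,0,-0.14],[0,0,0,-0.18],[0,0,0,-0.18]]'
python3 - <<'E'
from h import *
d=snap("wrist")
print(module(d,(.497,-.297),.045,.112,.14), bot.get_state()["tool_pos"],bot.get_state()["tool_rot"])
E
```

```text
clock: 33.8
tool_pos: [0.497, -0.295, 0.2979]
tool_rot: [-0.0, 1.0, -0.001, -0.0]
wrist_force: [-0.8, 0.2, -0.2]
width: 0.0682
((496.3566589355469, -296.52587890625), (33.20573425292969, 51.65357208251953), 88.88719177246094, np.float64(0.12422052028419932), array([ 299,  202,   53,   76, 3888], dtype=int32)) [ 0.4969588  -0.29510051  0.29790034] [-4.73572362e-05  9.99999952e-01  3.02699279e-04 -4.20228141e-05]
```

m2 is at the front at (0.496, −0.2965). Grasp and carry it to slot y = 0.147.

```bash
python3 -m creep '[[0,0,-50,0],[0,-1,-100,0],[0,-1,-130,0],[0,-1,-134,0],[0,-1,-134,0]]' 1 
python3 -m creep '[[0,0,0,0],[0,0,0,0],[0,0,0,0],[0,0,0,0],[0,0,0,0]]' -1 60
python3 -m creep '[[0,0,0,0],[0,0,20,0],[0,0,60,0],[0,0,110,0],[0,0,110,0]]'
python3 -m creep '[[0,50,0,0],[0,100,0,0],[0,150,0,0],[0,200,0,0],[0,225,0,0]]' >/dev/null
python3 -m creep '[[20,45,0,-0.01],[40,90,0,-0.02],[60,135,0,-0.03],[80,180,0,-0.03],[88,218,0,-0.03]]' >/dev/null
python3 -m creep '[[0,0,0,0],[0,0,-30,0],[0,0,-50,0],[0,0,-62,0],[0,0,-62,0]]'
python3 -m creep '[[0,0,-6,0],[0,0,-12,0],[0,0,-16,0],[0,0,-16,0]]'
python3 -m creep '[[0,0,-2,0],[0,0,-3,0],[0,0,-3,0]]'
python3 -m creep '[[0,0,-1,0],[0,0,-1,0],[0,0,-1,0]]'
python3 -m creep '[[0,0,-1,0],[0,0,-1,0],[0,0,-1,0]]'
```

```text
clock: 34.35
tool_pos: [0.4969, -0.2964, 0.1642]
tool_rot: [-0.0, 1.0, -0.0, -0.0]
wrist_force: [0.4, 0.6, 0.3]
width: 0.0853
clock: 34.85
tool_pos: [0.4974, -0.2968, 0.1651]
tool_rot: [0.0, 1.0, -0.001, 0.001]
wrist_force: [-2.1, 0.1, 7.7]
width: 0.0335
clock: 35.35
tool_pos: [0.4988, -0.2978, 0.281]
tool_rot: [0.002, 1.0, -0.001, 0.005]
wrist_force: [1.6, -0.1, -1.6]
width: 0.033
clock: 36.85
tool_pos: [0.584, 0.1461, 0.2099]
tool_rot: [0.001, 1.0, -0.016, -0.002]
wrist_force: [-0.3, -0.0, -3.2]
width: 0.0331
clock: 37.25
tool_pos: [0.5847, 0.1464, 0.1955]
tool_rot: [0.0, 1.0, -0.016, -0.0]
wrist_force: [-0.2, -0.2, -3.4]
width: 0.0337
clock: 37.55
tool_pos: [0.5849, 0.1465, 0.1929]
tool_rot: [0.0, 1.0, -0.016, -0.0]
wrist_force: [-0.4, -0.5, -3.0]
width: 0.0332
clock: 37.85
tool_pos: [0.585, 0.1466, 0.1921]
tool_rot: [-0.0, 1.0, -0.016, 0.0]
wrist_force: [-0.1, -0.1, -1.1]
width: 0.033
clock: 38.15
tool_pos: [0.5851, 0.1466, 0.1919]
tool_rot: [-0.0, 1.0, -0.016, 0.0]
wrist_force: [-4.0, -1.0, 6.3]
width: 0.0333
```

```bash
python3 -m creep '[[0,0,2,0],[-4,0,2,0],[-8,0,2,0],[-12,0,2,0],[-12,0,2,0]]'
python3 -m creep '[[-1,0,0,0],[-2,0,0,0],[-2,0,0,0]]'
python3 -m creep '[[-1,0,0,0],[-2,0,0,0],[-2,0,0,0]]'
python3 -m creep '[[-1,0,0,0],[-1,0,0,0],[-1,0,0,0]]'
```

```text
clock: 38.65
tool_pos: [0.5722, 0.1466, 0.1927]
tool_rot: [0.0, 1.0, -0.015, -0.0]
wrist_force: [-0.2, 0.6, -2.6]
width: 0.0334
clock: 38.95
tool_pos: [0.5708, 0.1465, 0.1928]
tool_rot: [0.0, 1.0, -0.016, -0.0]
wrist_force: [0.2, 0.6, -1.9]
width: 0.0331
clock: 39.25
tool_pos: [0.5692, 0.1464, 0.193]
tool_rot: [-0.0, 1.0, -0.016, 0.001]
wrist_force: [2.3, 0.7, -3.9]
width: 0.033
clock: 39.55
tool_pos: [0.5687, 0.1464, 0.1932]
tool_rot: [-0.0, 1.0, -0.016, 0.001]
wrist_force: [6.0, -0.7, -5.8]
width: 0.0331
```

```bash
python3 -m creep '[[0,0,0,0],[0,0,0,0],[0,0,0,0],[0,0,0,0],[0,0,0,0]]' 0.6
python3 -m creep '[[0,0,30,0],[0,0,60,0],[-30,0,60,0],[-55,0,60,0],[-55,0,60,0]]' >/dev/null
python3 -m creep '[[0,0,0,0],[0,0,0,0],[0,0,0,0],[0,0,0,0]]' -1 >/dev/null
python3 -m creep '[[0,0,-30,0],[0,0,-40,0],[0,0,-50,0],[0,0,-53,0],[0,0,-56,0]]'
python3 -m creep '[[0,0,-2,0],[0,0,-4,0],[0,0,-6,0],[0,0,-6,0]]'
python3 -m creep '[[0,0,-2,0],[0,0,-3,0],[0,0,-3,0]]'
python3 -m creep '[[0,0,50,0],[-10,-20,100,0],[-10,-70,110,0.03],[-10,-120,110,0.03],[-10,-170,110,0.03]]' 0.6 >/dev/null
python3 -m creep '[[0,-50,0,0],[0,-100,0,0],[0,-150,0,0],[0,-170,0,0],[40,-190,0,0]]' >/dev/null
python3 -m creep '[[30,-45,0,0],[52,-83,0,0],[52,-83,0,0],[52,-83,0,0]]'
```

```text
clock: 40.05
tool_pos: [0.5678, 0.1466, 0.1929]
tool_rot: [0.0, 1.0, -0.016, -0.0]
wrist_force: [-0.2, -0.5, -0.8]
width: 0.0685
clock: 41.45
tool_pos: [0.5131, 0.1466, 0.1971]
tool_rot: [-0.0, 1.0, -0.016, 0.0]
wrist_force: [-0.7, -0.6, -0.0]
width: -0.0
clock: 41.85
tool_pos: [0.5131, 0.1467, 0.1914]
tool_rot: [-0.0, 1.0, -0.016, 0.0]
wrist_force: [-0.2, 0.0, 3.1]
width: 0.0001
clock: 42.15
tool_pos: [0.5135, 0.1468, 0.191]
tool_rot: [-0.0, 1.0, -0.016, 0.001]
wrist_force: [-9.9, -3.5, 27.5]
width: 0.0001
clock: 43.55
tool_pos: [0.5948, -0.2939, 0.2967]
tool_rot: [-0.0, 1.0, -0.001, -0.001]
wrist_force: [0.8, 0.9, 0.2]
width: 0.0682
```

```bash
python3 -m creep '[[0,-1,-30,0],[0,-1,-58,0],[0,-1,-58,0],[0,-1,-58,0],[0,-1,-58,0]]' 
python3 -m creep '[[0,0,0,0],[0,0,0,0],[0,0,0,0],[0,0,0,0],[0,0,0,0]]' -1 60
python3 -m creep '[[0,0,0,0.13],[0,0,0,0.26],[0,0,0,0.39],[0,0,0,0.52],[0,0,0,0.55]]' >/dev/null
python3 -m creep '[[0,0,0,0.13],[0,0,0,0.26],[0,0,0,0.39],[0,0,0,0.52],[0,0,0,0.55]]' >/dev/null
python3 -m creep '[[0,0,0,0.13],[0,0,0,0.26],[0,0,0,0.39],[0,0,0,0.48],[0,0,0,0.48]]'
python3 -m creep '[[0,0,0,0],[0,0,0,0],[0,0,0,0],[0,0,30,0],[0,0,58,0]]' 0.6 >/dev/null
python3 -m creep '[[-30,0,0,-0.14],[-60,0,0,-0.28],[-98,0,0,-0.42],[-98,0,0,-0.56],[-98,0,0,-0.7]]' >/dev/null
python3 -m creep '[[0,0,0,-0.14],[0,0,0,-0.28],[0,0,0,-0.42],[0,0,0,-0.56],[0,0,0,-0.7]]' >/dev/null
python3 -m creep '[[0,0,0,-0.14],[0,0,0,-0.18],[0,0,0,-0.18]]'
python3 - <<'E'
from h import *
d=snap("wrist")
print(module(d,(.497,-.297),.045,.112,.14))
E
for y in .347 .249 .147; do python3 chk.py $y; done
```

```text
clock: 44.05
tool_pos: [0.5955, -0.2937, 0.2423]
tool_rot: [0.0, 1.0, -0.0, 0.001]
wrist_force: [-0.0, -0.3, 0.4]
width: 0.0682
clock: 44.55
tool_pos: [0.5951, -0.2964, 0.2418]
tool_rot: [0.002, 1.0, -0.002, 0.002]
wrist_force: [1.6, -7.3, 3.6]
width: 0.0333
clock: 46.05
tool_pos: [0.5956, -0.2971, 0.2418]
tool_rot: [0.003, 0.704, 0.71, 0.0]
wrist_force: [6.8, -10.5, 1.4]
width: 0.0329
clock: 47.85
tool_pos: [0.4969, -0.2936, 0.2979]
tool_rot: [-0.0, 1.0, -0.001, -0.0]
wrist_force: [-0.6, -0.2, 0.4]
width: 0.068
((496.30316162109375, -295.9577331542969), (33.62838363647461, 51.592124938964844), 88.92153930664062, np.float64(0.12418326481097455), array([ 300,  202,   54,   76, 3936], dtype=int32))
top rib top n 209 fit z,slope(rad) [ 6.9509e+01 -3.0000e-02] xrange -28.7 22.1 lip-end body z 29.9
scene rib top n 86 fit z,slope(rad) [69.615 -0.13 ] xrange -27.0 27.3 lip-end body z 27.7
top rib top n 207 fit z,slope(rad) [ 6.9522e+01 -1.2000e-02] xrange -29.7 21.7 lip-end body z 30.6
scene rib top n 93 fit z,slope(rad) [69.772 -0.078] xrange -29.2 25.2 lip-end body z 28.3
top rib top n 211 fit z,slope(rad) [ 6.9662e+01 -2.6000e-02] xrange -29.9 22.4 lip-end body z 29.9
scene rib top n 97 fit z,slope(rad) [69.811 -0.104] xrange -28.3 24.6 lip-end body z 28.9
```

Three modules look clipped, and m1 is at the front at (0.496, −0.296). It goes to slot y = 0.047.

```bash
python3 -m creep '[[0,0,-50,0],[0,-2,-100,0],[0,-2,-130,0],[0,-2,-134,0],[0,-2,-134,0]]' 1 
python3 -m creep '[[0,0,0,0],[0,0,0,0],[0,0,0,0],[0,0,0,0],[0,0,0,0]]' -1 60
python3 -m creep '[[0,0,0,0],[0,0,20,0],[0,0,60,0],[0,0,110,0],[0,0,110,0]]'
python3 -m creep '[[0,50,0,0],[0,100,0,0],[0,120,0,0],[0,160,0,0],[0,175,0,0]]' >/dev/null
python3 -m creep '[[20,45,0,-0.01],[40,90,0,-0.02],[60,135,0,-0.03],[80,160,0,-0.03],[85,168,0,-0.03]]' >/dev/null
python3 -m creep '[[0,0,0,0],[0,0,-30,0],[0,0,-50,0],[0,0,-62,0],[0,0,-62,0]]'
python3 -m creep '[[0,0,-6,0],[0,0,-12,0],[0,0,-16,0],[0,0,-16,0]]'
python3 -m creep '[[0,0,-2,0],[0,0,-3,0],[0,0,-3,0]]'
python3 -m creep '[[0,0,-1,0],[0,0,-1,0],[0,0,-1,0]]'
python3 -m creep '[[0,0,-1,0],[0,0,-1,0],[0,0,-1,0]]'
```

```text
clock: 48.7
tool_pos: [0.4969, -0.296, 0.1641]
tool_rot: [-0.0, 1.0, -0.001, -0.0]
wrist_force: [0.3, 0.2, 0.5]
width: 0.0855
clock: 49.2
tool_pos: [0.4974, -0.2962, 0.1651]
tool_rot: [0.0, 1.0, -0.001, 0.001]
wrist_force: [-1.2, 0.6, 6.8]
width: 0.033
clock: 49.7
tool_pos: [0.4989, -0.2972, 0.281]
tool_rot: [0.002, 1.0, -0.001, 0.005]
wrist_force: [0.4, -0.4, -2.1]
width: 0.0332
clock: 51.2
tool_pos: [0.5808, 0.0456, 0.2103]
tool_rot: [0.001, 1.0, -0.016, -0.001]
wrist_force: [-0.1, -0.6, -2.0]
width: 0.0328
clock: 51.6
tool_pos: [0.5817, 0.047, 0.1955]
tool_rot: [0.0, 1.0, -0.016, -0.0]
wrist_force: [-0.1, -0.1, -1.9]
width: 0.0329
clock: 51.9
tool_pos: [0.5819, 0.0471, 0.1929]
tool_rot: [0.0, 1.0, -0.016, 0.0]
wrist_force: [0.6, 0.1, -2.0]
width: 0.033
clock: 52.2
tool_pos: [0.582, 0.0471, 0.1922]
tool_rot: [0.0, 1.0, -0.016, 0.0]
wrist_force: [-0.3, 0.2, 0.3]
width: 0.0333
clock: 52.5
tool_pos: [0.5821, 0.0472, 0.192]
tool_rot: [-0.0, 1.0, -0.016, 0.0]
wrist_force: [-4.0, -1.1, 7.2]
width: 0.0333
```

```bash
python3 -m creep '[[0,0,2,0],[-4,0,2,0],[-8,0,2,0],[-12,0,2,0],[-12,0,2,0]]'
python3 -m creep '[[-1,0,0,0],[-2,0,0,0],[-2,0,0,0]]'
python3 -m creep '[[-1,0,0,0],[-2,0,0,0],[-2,0,0,0]]'
python3 -m creep '[[-1,0,0,0],[-1,0,0,0],[-1,0,0,0]]'
```

```text
clock: 53.0
tool_pos: [0.5692, 0.0471, 0.1927]
tool_rot: [0.0, 1.0, -0.016, -0.0]
wrist_force: [0.4, -0.3, -2.3]
width: 0.0332
clock: 53.3
tool_pos: [0.5678, 0.0471, 0.1929]
tool_rot: [0.0, 1.0, -0.016, 0.0]
wrist_force: [0.4, 0.5, -1.2]
width: 0.0337
clock: 53.6
tool_pos: [0.5662, 0.0471, 0.193]
tool_rot: [0.0, 1.0, -0.016, 0.001]
wrist_force: [3.3, 0.6, -2.8]
width: 0.0333
clock: 53.9
tool_pos: [0.5657, 0.047, 0.1932]
tool_rot: [-0.0, 1.0, -0.016, 0.001]
wrist_force: [6.4, -0.4, -4.5]
width: 0.033
```

```bash
python3 -m creep '[[0,0,0,0],[0,0,0,0],[0,0,0,0],[0,0,0,0],[0,0,0,0]]' 0.6
python3 -m creep '[[0,0,30,0],[0,0,60,0],[-30,0,60,0],[-55,0,60,0],[-55,0,60,0]]' >/dev/null
python3 -m creep '[[0,0,0,0],[0,0,0,0],[0,0,0,0],[0,0,0,0]]' -1 >/dev/null
python3 -m creep '[[0,0,-30,0],[0,0,-40,0],[0,0,-50,0],[0,0,-53,0],[0,0,-56,0]]'
python3 -m creep '[[0,0,-2,0],[0,0,-4,0],[0,0,-6,0],[0,0,-6,0]]'
python3 -m creep '[[0,0,-2,0],[0,0,-3,0],[0,0,-3,0]]'
python3 -m creep '[[0,0,50,0],[-10,-20,100,0],[-10,-70,110,0.03],[-10,-120,110,0.03],[-10,-170,110,0.03]]' 0.6 >/dev/null
python3 -m creep '[[20,-45,0,0],[40,-90,0,0],[60,-130,0,0],[95,-173,0,0],[95,-173,0,0]]' >/dev/null
python3 -m creep '[[0,0,0,0],[0,-1,-30,0],[0,-1,-58,0],[0,-1,-58,0],[0,-1,-58,0]]' 
python3 -m creep '[[0,0,0,0],[0,0,0,0],[0,0,0,0],[0,0,0,0],[0,0,0,0]]' -1 60
python3 -m creep '[[0,0,0,0.13],[0,0,0,0.26],[0,0,0,0.39],[0,0,0,0.52],[0,0,0,0.55]]' >/dev/null
python3 -m creep '[[0,0,0,0.13],[0,0,0,0.26],[0,0,0,0.39],[0,0,0,0.52],[0,0,0,0.55]]' >/dev/null
python3 -m creep '[[0,0,0,0.13],[0,0,0,0.26],[0,0,0,0.39],[0,0,0,0.5],[0,0,0,0.5]]'
python3 -m creep '[[0,0,0,0],[0,0,0,0],[0,0,0,0],[0,0,30,0],[0,0,58,0]]' 0.6
python3 -m creep '[[-30,50,40,-0.14],[-60,100,80,-0.28],[-60,150,80,-0.42],[-60,200,80,-0.56],[-60,240,80,-0.7]]' >/dev/null
python3 -m creep '[[0,50,0,-0.14],[30,100,0,-0.28],[30,150,0,-0.42],[30,200,0,-0.56],[30,250,0,-0.7]]' >/dev/null
python3 -m creep '[[0,0,0,-0.14],[0,0,0,-0.2],[0,0,0,-0.2]]'
python3 - <<'E'
from h import *
import pickle
d={n:snap(n) for n in("wrist","top","scene")}; pickle.dump(d,open("fin.pkl","wb"))
save("wf.png",d["wrist"]["color"]);save("sf.png",d["scene"]["color"]);save("tf.png",d["top"]["color"])
E
for y in .347 .249 .147 .047; do python3 chk.py $y; done
```

```text
clock: 54.4
tool_pos: [0.5648, 0.0471, 0.1929]
tool_rot: [0.0, 1.0, -0.016, -0.0]
wrist_force: [-0.1, 0.9, 0.2]
width: 0.0685
clock: 55.8
tool_pos: [0.5101, 0.0472, 0.1971]
tool_rot: [0.0, 1.0, -0.016, 0.0]
wrist_force: [-0.7, 0.6, 0.3]
width: 0.0003
clock: 56.2
tool_pos: [0.5101, 0.0471, 0.1913]
tool_rot: [-0.0, 1.0, -0.016, 0.0]
wrist_force: [-0.7, -0.7, 3.7]
width: -0.0
clock: 56.5
tool_pos: [0.5105, 0.0472, 0.1907]
tool_rot: [-0.0, 1.0, -0.016, 0.001]
wrist_force: [-11.7, -1.4, 27.9]
width: -0.0002
clock: 58.0
tool_pos: [0.5948, -0.2923, 0.241]
tool_rot: [-0.0, 1.0, -0.0, 0.0]
wrist_force: [0.5, -0.2, 1.4]
width: 0.0682
clock: 58.5
tool_pos: [0.5953, -0.2964, 0.2427]
tool_rot: [0.003, 1.0, -0.002, 0.002]
wrist_force: [2.2, -9.1, 4.3]
width: 0.0333
clock: 60.0
tool_pos: [0.5956, -0.2967, 0.2427]
tool_rot: [0.004, 0.697, 0.717, -0.0]
wrist_force: [5.3, -9.5, 4.4]
width: 0.0336
clock: 60.5
tool_pos: [0.5946, -0.2928, 0.2981]
tool_rot: [-0.001, 0.697, 0.717, -0.0]
wrist_force: [0.6, -0.3, 0.8]
width: 0.0683
clock: 61.8
tool_pos: [0.5658, 0.1439, 0.3765]
tool_rot: [0.0, 1.0, 0.014, -0
[... 393 characters left out ...]
body z 29.5
top rib top n 196 fit z,slope(rad) [ 6.9215e+01 -2.3000e-02] xrange -28.6 23.7 lip-end body z 29.6
scene rib top n 101 fit z,slope(rad) [69.605 -0.088] xrange -28.5 26.6 lip-end body z 29.0
  return _methods._mean(a, axis=axis, dtype=dtype,
  ret = ret.dtype.type(ret / rcount)
Traceback (most recent call last):
  File "chk.py", line 12, in <module>
    print(v,"rib top n",r.sum(),"fit z,slope(rad)",np.polyfit(a[r],b[r],1)[::-1].round(3) if r.sum()>5 else None,"xrange",a[b>60].min().round(1),a[b>60].max().round(1),"lip-end body z",np.median(b[r2]).round(1))
                                                                                                                          ~~~~~~~~~~~^^
ValueError: zero-size array to reduction operation minimum which has no identity
```

View pics/wf.png

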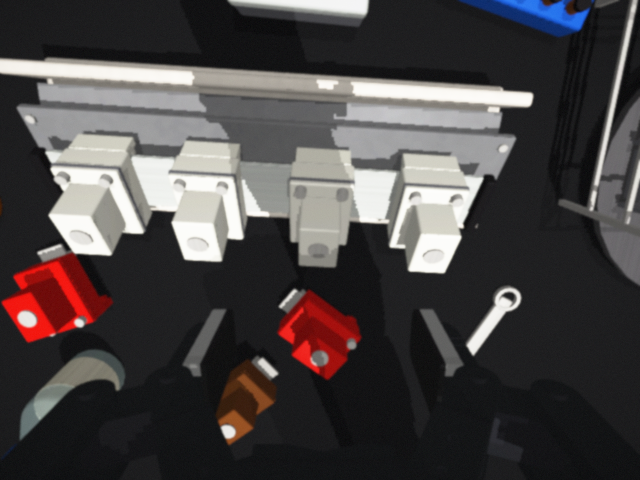

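View pics/tf.png

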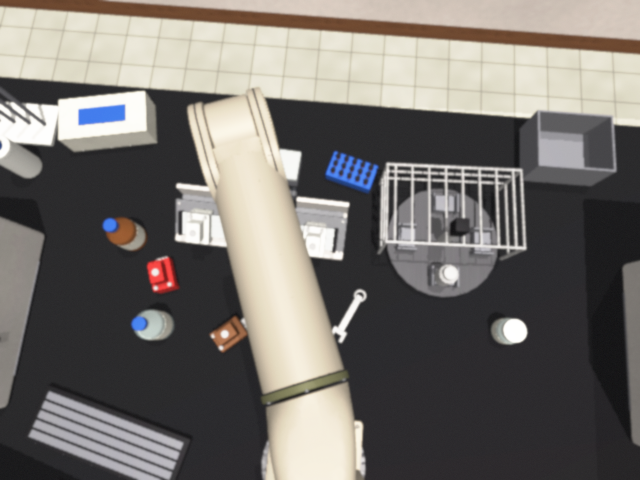

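The wrist view shows all four modules on the rail, with rib tops at (82,236), (197,243), (318,250) and (433,255). The top view shows the canister at (448,274) at the open front and the bystanders where they were. A final numeric check from the saved wrist depth follows.

```bash
python3 - <<'E'
from h import *
import pickle
D=pickle.load(open("fin.pkl","rb")); d=D["wrist"]; P=d["P"]
ux=np.array([.8660,-.0267,.5]); uy=np.array([.0308,.9995,0]); uz=np.cross(ux,uy); O=np.array([.5932+.0308*.1967-.026,.1967,.068])
q=(P-O)@np.stack([ux,uy,uz],1)*1000
for uv in((82,236),(197,243),(318,250),(433,255)):
    y0=q[uv[1]-5:uv[1]+5,uv[0]-5:uv[0]+5,1].mean()
    m=(abs(q[...,1]-y0)<13)&(abs(q[...,0])<20)&(q[...,2]>62)
    A=np.c_[q[m][:,:2],np.ones(m.sum())]; c=np.linalg.lstsq(A,q[m][:,2],rcond=None)[0]
    t=(abs(q[...,1]-y0)<40)&(q[...,2]>66)&(q[...,2]<73)
    r=cv2.minAreaRect(q[t][:,:2].astype(np.float32))
    print(round(y0),m.sum(),"z0",c[2].round(1),"tilt x,y",c[:2].round(3),"rect",[np.round(k,1) for k in r])
t=D["top"];Q=t["P"]
m=(abs(Q[...,2]-.124)<.01)&(np.hypot(Q[...,0]-.495,Q[...,1]+.297)<.05); print("canister top",np.median(Q[m],0),m.sum())
a=pickle.load(open("d0.pkl","rb"))["top"]["P"]
for n,u,v in [("wr",348,315),("vial",350,170),("jar",510,330),("botb",130,235),("botA",150,325)]: print(n,a[v,u].round(3),Q[v,u].round(3))
E
```

```text
Traceback (most recent call last):
ValueError: cannot convert float NaN to integer
```

```bash
python3 - <<'E'
from h import *
import pickle
D=pickle.load(open("fin.pkl","rb")); d=D["wrist"]; P=d["P"]
ux=np.array([.8660,-.0267,.5]); uy=np.array([.0308,.9995,0]); uz=np.cross(ux,uy); O=np.array([.5932+.0308*.1967-.026,.1967,.068])
q=(P-O)@np.stack([ux,uy,uz],1)*1000
for uv in((82,236),(197,243),(318,250),(433,255)):
    y0=np.nanmean(q[uv[1]-5:uv[1]+5,uv[0]-5:uv[0]+5,1])
    m=(abs(q[...,1]-y0)<13)&(abs(q[...,0])<20)&(q[...,2]>60)
    A=np.c_[q[m][:,:2],np.ones(m.sum())]; c=np.linalg.lstsq(A,q[m][:,2],rcond=None)[0]
    t=(abs(q[...,1]-y0)<40)&(q[...,2]>66)&(q[...,2]<74)
    r=cv2.minAreaRect(q[t][:,:2].astype(np.float32)) if t.sum()>9 else ()
    print(y0,m.sum(),"z0",c[2].round(1),"tilt x,y",c[:2].round(3),"rect",[np.round(k,1) for k in r])
t=D["top"];Q=t["P"]
m=(abs(Q[...,2]-.124)<.01)&(np.hypot(Q[...,0]-.495,Q[...,1]+.297)<.05); print("canister top",np.median(Q[m],0),m.sum())
a=pickle.load(open("d0.pkl","rb"))["top"]["P"]
for n,u,v in [("wr",348,315),("vial",350,170),("jar",510,330),("botb",130,235),("botA",150,325)]: print(n,a[v,u].round(3),Q[v,u].round(3))
E
```

```text
147.50262358008615 1161 z0 66.4 tilt x,y [-0.094  0.029] rect [array([-124.2,  151.1]), array([ 52.7, 291.8]), np.float64(85.6)]
51.40048312359937 1194 z0 70.5 tilt x,y [-0.12   0.002] rect [array([-118.6,   40.2]), array([280.8,  43.9]), np.float64(3.6)]
-50.88050279033936 1106 z0 69.9 tilt x,y [-0.093 -0.012] rect [array([-123.4,  -51. ]), array([288.9,  79.4]), np.float64(0.1)]
-149.05521677507346 962 z0 67.5 tilt x,y [-0.035 -0.02 ] rect [array([-122.5, -152.6]), array([ 79.7, 288.4]), np.float64(88.5)]
canister top [ 0.49389739 -0.29330435  0.1236296 ] 164
wr [ 0.378 -0.061  0.009] [ 0.378 -0.06   0.01 ]
vial [ 0.773 -0.035  0.041] [ 0.774 -0.035  0.039]
jar [ 0.372 -0.459  0.081] [ 0.372 -0.457  0.084]
botb [0.528 0.516 0.092] [0.527 0.514 0.096]
botA [0.307 0.417 0.119] [0.307 0.418 0.118]
```

```bash
python3 - <<'E'
from h import *
import pickle
D=pickle.load(open("fin.pkl","rb")); d=D["wrist"]; P=d["P"]
ux=np.array([.8660,-.0267,.5]); uy=np.array([.0308,.9995,0]); uz=np.cross(ux,uy); O=np.array([.5932+.0308*.1967-.026,.1967,.068])
q=(P-O)@np.stack([ux,uy,uz],1)*1000
for u,v in((82,236),(197,243),(318,250),(433,255)):
    for s in(8,12):
        w=q[v-s:v+s,u-s:u+s].reshape(-1,3); w=w[np.isfinite(w[:,2])]; A=np.c_[w[:,:2],np.ones(len(w))]
        g=np.ones(len(w),bool)
        for _ in range(6):
            c=np.linalg.lstsq(A[g],w[g,2],rcond=None)[0]; r=w[:,2]-A@c; g=abs(r)<max(1.5,1.5*np.median(abs(r)))
        print(u,s,g.sum(),"z0",c[2].round(1),"tilt",c[:2].round(3),"x",w[:,0].min().round(),w[:,0].max().round(),"res",r[g].std().round(2))
E
```

```text
82 8 238 z0 66.2 tilt [-0.06   0.038] x -16.0 7.0 res 0.77
82 12 474 z0 66.2 tilt [0.021 0.034] x -120.0 12.0 res 0.84
197 8 237 z0 71.8 tilt [-0.06   0.004] x -16.0 6.0 res 0.65
197 12 498 z0 73.3 tilt [ 0.006 -0.037] x -22.0 12.0 res 0.87
318 8 236 z0 70.5 tilt [-0.045 -0.028] x -17.0 6.0 res 0.64
318 12 468 z0 70.1 tilt [ 0.026 -0.018] x -23.0 11.0 res 0.81
433 8 242 z0 68.2 tilt [-0.072 -0.021] x -14.0 7.0 res 0.7
433 12 479 z0 68.2 tilt [ 0.008 -0.016] x -22.0 12.0 res 0.86
```

```bash
python3 - <<'E'
import cv2
c=cv2.imread("pics/wf.png")[110:290,20:500]
a=cv2.resize(c,None,fx=1.65,fy=3,interpolation=cv2.INTER_CUBIC)
s=cv2.imread("pics/sf.png")[150:290,280:480]
cv2.imwrite("pics/sfc.png",cv2.resize(s,None,fx=4,fy=4,interpolation=cv2.INTER_CUBIC))
E
```

```text
(no output)
```

View pics/sfc.png

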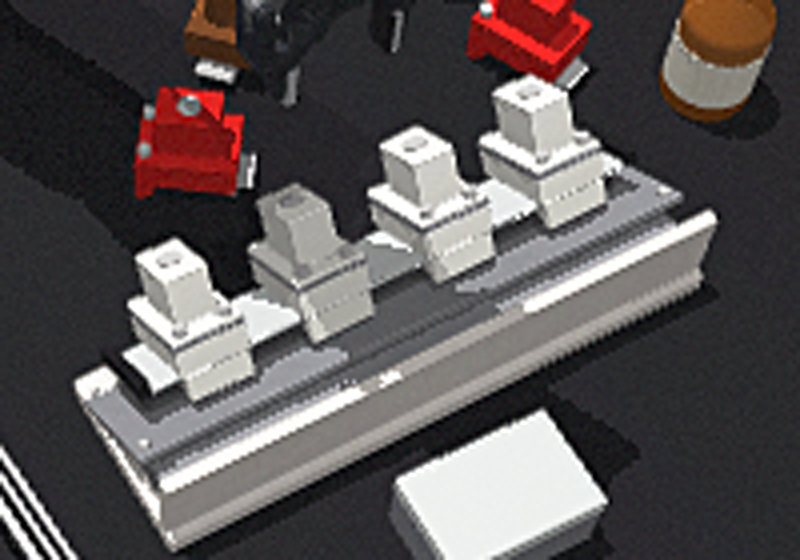

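The scene crop shows all four modules lying flat on the strip, aligned with each other and the rail. The press contact heights (0.191 in every case; an unsnapped module would stop at about 0.203) also say clipped. Handing in.

```bash
python3 -c "
from station import hand_in
print(hand_in())"
```

```text
the job is handed in; nothing more can be done
None
```

All four modules are on the rail, hooked and pressed flat, and the canister is in its bay at the carousel's open front. I handed the job in at about 62 s; it reports no verdict.

**What I did:** I mounted m4 from the bench first, then m3, m2 and m1, turning the carousel by its knob for each. They sit at rail y of about +150, +51, −51 and −149 mm. A last quarter turn of the knob brought the canister to the front.

**Last checks:**
- **Pressing:** every module stopped the press at the same height (TCP 0.191 m) under 25–28 N. An unsnapped one would have stopped about 12 mm higher.
- **Heights:** in the top view, rib tops measured 69–70 mm from the rail face, against 70 expected, with tilts of 0.03 rad or less. m1 had no separate top-view check.
- **Canister:** its top is at (0.494, −0.293, 0.124), upright and within about 5° of the front.
- **Bystanders:** the wrench, vial rack, jar and both bottles had not moved by more than about 4 mm, which is camera noise. The tip box was only checked by eye.

**Disagreements:** some depth fits of tilt along the rail's slope ran higher than the top view. The scene camera gave −0.07 to −0.13 rad, and the wrist camera +0.03 to −0.12 rad depending on the patch. Some wrist rib heights were up to 4 mm off. I put this down to depth noise and edge smear, because the pressing test and the final pictures showed the modules flat.

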